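# Lock the forked support stand at its next height

## Robot

A 6-joint arm with a two-finger parallel gripper is mounted at the origin on the work surface. World frame = base frame: x ahead of the robot, y to its left, z up, the work surface at z = 0. Lengths are in m, angles in rad, forces in N, time in s.
With the tool pointing down it reaches from about 0.35 to 0.85 m from the base axis. Payload 8.1 kg.
Tool frame: the origin (TCP) lies between the finger pads; the fingertips stand 8 mm ahead of it and the grasp point (between the pads) lies 11 mm behind it (nose_length is the distance from the TCP to the fingertips, in m); z points along the fingers, y is the line along which they close (so a half turn about z gives the same grasp; the last joint's range is limited). The gripper opens to 85 mm and grips with 20 to 120 N. Pads are 22 mm wide; open, the fingers measure 114 mm over their backs; the gripper's body (76 mm by 85 mm) begins 54 mm behind the grasp point. The pads swing forward as they close: fully open they stand 13 mm farther back than shut.
Start: joints at [-1.225, 0.13, 1.488, -0, 1.523, -0.085], TCP at [0.251, -0.545, 0.239] pointing down, gripper open.
Joint ranges: [-2.96, 2.96], [-0.89, 2.26], [0.02, 2.5], [-1.34, 4.48], [0, 2.73], [-2.66, 2.66]. Speed limits (rad/s): [2.39, 2.39, 2.79, 3.14, 3.14, 3.14].

## Interface

Orientations are given as a unit quaternion [x, y, z, w].
In Python, from workcell import * gives the robot as it stands. The module is installed in compiled form; this text tells all that it offers.
- The arm moves only by the tool apply_moves, never from a script. Its argument "commands" is a list of rows, each an object of numbers: "tx", "ty", "tz": the shift along the tool's x, y, z in m; "wx", "wy", "wz": the turn, a rotation vector about the tool's x, y, z in rad. In form: [{"tx": .., "ty": .., "tz": .., "wx": .., "wy": .., "wz": ..}, ...]. A call has 1 to 8 rows; each row shifts and turns the commanded pose from where the row before left it, along the tool's axes as they then stand; what a row does not reach is not made up. A row lasts 1/8 s, in which the tool goes at most 62.5 mm and 10.7 degrees, less where a joint would pass 70% of its speed; a pose out of reach is approached as far as the arm can. A call with a gripper value outside its range is refused whole. "grip" is the closure, from -1 (fully open) to 1 (shut), set as the call begins (left out, the last holds). The fingers move at their own pace and stop on an object; the grip force is fixed at half the most. Time passes only in rows, so rows that do not move let the fingers close. It gives the time, the measured TCP pose, the force, the opening and the grip force at its end, in the units of the state.
- read_state(): the state, without advancing time (a new reading comes with each control period).
- snapshot(name): name is "scene" or "top" or "wrist"; returns the picture (400x640x3 uint8, red, green, blue); there is no depth.
- calibration(name): a dict with "mtx" (3x3 intrinsics, pixels), "view" (4x4, takes a point from world to camera coordinates). Camera axes: x right, y down, z forward; pixel columns grow to the right and rows downward; lengths in m; the calibration is good to about 2 mm. The wrist camera is an equidistant fisheye: a pixel r from the principal point sees the ray r / f radians off the axis. A picture is of the moment at which its call begins: read the wrist's pose just before it. calibration takes no time and is no camera call; for the wrist camera it gives the pose at the moment of the call.
- job_done(): hands the job in; it is judged then, once.
Trained networks look in the newest picture that a camera, given by its name, has taken for a name from the list of things; names that differ only in an ending like _2 or _b are one class to them, and where a whole thing is asked for, a point or a joint stands for the part that bears it (a point fixed in the world has none). Each returns a list of dicts, best first, with "conf" (0 to 1); they miss things now and then, are a little off and sometimes report something else, mostly with a low value. They report only what shows in the picture. A call takes as long as a camera call.
- outline_of(camera, target): "mask" (400x640 bool, what is visible of it).
- pinpoint(camera, target): "point" ([x, y, z] in m, in world coordinates, good to about 4 mm: a listed point, or the origin of a listed thing).
The state is a dict: "t": time; "q": joint angles; "qvel": joint speeds; "tau": joint torques, N m; "tcp_pos": TCP position; "tcp_rot": TCP orientation; "ft_force": force on the tool from outside, world axes, zero at the start; "ft_torque": the same for the moment, N m; "gripper_width": finger opening in m; "gripper_force": force on a finger pad.
Only numpy, scipy, OpenCV 4.12 (cv2) and the standard library are available. Lean on these libraries where they do the work, as an engineer would, in place of code of your own. Each camera call takes 0.05 s, during which the arm holds its last target. There are 200 camera calls.

## Task

Two telescoping support stands stand on the lab bench. The one with the forked head has been left with its spring button trapped inside the tube, between the lower and the upper hole: pull its head straight up until the button pops out through the upper hole and the stand is locked there, then let go.

Things in the scene. Friction and masses are not known exactly. Their poses are not given: they have to be found in the camera images.
- fork_stand: Forked support stand, bolted down. Origin: under the foot's centre, on the bench; z up. Foot 120 x 120 x 12 mm, dark steel; square aluminium outer tube 32 mm wide, black collar 38 mm wide, top 140 mm above the bench. Two 13 mm holes in its +x face, centred 50 and 110 mm above the bench. A 24 mm square steel inner tube slides straight up out of it and carries the grey fork.
- fork_grip (a point): Grip point in the fork's cross-bar: mid-length, 12 mm under its top face. Bar 24 mm thick along the stand's x (pinch it so, from above), 100 mm long along y, 30 mm high; a prong at each end stands 21 mm higher (70 mm free between them). It rises with the inner tube: 183 mm above the bench plus fork_slide, so 243 mm when locked. Axes as the stand's.
- fork_slide (a joint): Draw of the inner tube in m, growing upwards: 0 with the button at the lower hole's centre, 0.060 at the upper's. Starts at 0.015 to 0.042 and stays where left; raising it takes 4 to 6 N, weight included. The button pops out within 2 mm of the hole's centre; then the hole's edges stop the tube firmly both ways: a force stop of 14 N feels it, and harder pulling is useless.
- fork_button (a joint): Sprung brass button, 9 mm across, in the inner tube, pointing along the stand's +x: 0 when held in by the tube's wall (hidden inside), 0.009 m when popped out through a hole, standing 5 mm proud of the outer tube. It springs out by itself on reaching a hole.
- plate_stand: The other stand, leave it: same foot and tubes, but a round grey plate 90 mm across on top, 190 mm above the bench, already locked in its lower hole. Either stand may be the left one. Origin: under the foot's centre, on the bench.

How it is judged:
At the end, for the whole second after the job is handed in: The forked head is drawn out to the upper hole (fork_slide 0.060 m, within 6 mm), its button has popped out through that hole (fork_button above 0.006 m), and the head is released and at rest (value of joint fork_slide between 0.054 and 0.066 m and value of joint fork_button above 0.006 m and velocity of joint fork_slide between -0.01 and 0.01 m/s); the robot touches nothing.
It also fails if it takes over 26 s, if anything falls off the work surface, if the arm or the gripper's body presses on something with over 40 N, if the wrist force passes 120 N, or if a joint passes its speed limit or range.

## Working session

There is one attempt and no reset: what is moved stays moved. The work goes in short steps, Python scripts to look and compute and a tool call to move; the robot and the scene stay as the last step left them, time stands still between calls to the robot, and variables do not carry over. Pictures are saved under pics/ and viewed, at most 10 in all, crops included, and the job is handed in when it is done.

Besides the shell and the picture viewer there is one more tool, called after "Emit:" as name(argument=value, ...), one argument or row to a line, values as JSON. apply_moves: Moves the arm, as the interface text tells. Its arguments: {"type":"object","properties":{"commands":{"type":"array","items":{"type":"object","properties":{"tx":{"type":"number"},"ty":{"type":"number"},"tz":{"type":"number"},"wx":{"type":"number"},"wy":{"type":"number"},"wz":{"type":"number"}}}},"grip":{"type":"number"}},"required":["commands"]}

```bash
mkdir -p pics; python3 - <<'E'
from workcell import *
import cv2,numpy as np
s=read_state(); print(s['t'],s['tcp_pos'],s['tcp_rot'])
for c in ['scene','top']:
    im=snapshot(c); cv2.imwrite(f'pics/{c}0.png',im[:,:,::-1])
    for n in ['fork_stand','fork_grip','plate_stand']:
        print(c,n,[(np.round(d['point'],4).tolist(),round(d['conf'],2)) for d in pinpoint(c,n)])
    m=outline_of(c,'fork_grip')
    if m: print([ (round(d['conf'],2), cv2.minAreaRect(np.argwhere(d['mask'])[:,::-1].astype(np.float32))) for d in m])
    k=calibration(c); print(np.round(k['mtx'],1).tolist(),np.round(k['view'],3).tolist())
a=cv2.imread('pics/scene0.png');b=cv2.imread('pics/top0.png')
cv2.imwrite('pics/both.png',cv2.resize(np.vstack([a,b]),(480,600)))
E
```

```text
0.0 [ 0.25039731 -0.54466054  0.2382339 ] [ 9.76893179e-01  2.13726105e-01 -1.10297554e-04 -9.25542268e-04]
scene fork_stand [([0.5951, -0.1847, 0.0012], 0.85)]
scene fork_grip [([0.5971, -0.1819, 0.2178], 0.79)]
scene plate_stand [([0.5089, 0.1575, 0.0009], 0.89), ([0.5969, -0.1811, 0.2169], 0.19)]
[(0.73, ((224.85504150390625, 248.21652221679688), (58.518585205078125, 82.81047058105469), 88.26429748535156))]
[[425.7, 0.0, 316.4], [0.0, 425.7, 196.2], [0.0, 0.0, 1.0]] [[0.476, 0.88, 0.018, -0.243], [0.676, -0.352, -0.647, -0.27], [-0.563, 0.32, -0.762, 1.123], [0.0, 0.0, 0.0, 1.0]]
top fork_stand [([0.5925, -0.1876, 0.0012], 0.93)]
top fork_grip [([0.5998, -0.1825, 0.2174], 0.65)]
top plate_stand [([0.5115, 0.1531, 0.0028], 0.96)]
[(0.92, ((398.5988464355469, 173.51528930664062), (51.0780029296875, 26.48488998413086), 22.833654403686523))]
[[424.7, 0.0, 313.1], [0.0, 424.7, 199.8], [0.0, 0.0, 1.0]] [[-0.013, -1.0, 0.017, -0.007], [-0.98, 0.01, -0.197, 0.569], [0.197, -0.019, -0.98, 0.965], [0.0, 0.0, 0.0, 1.0]]
```

View pics/both.png

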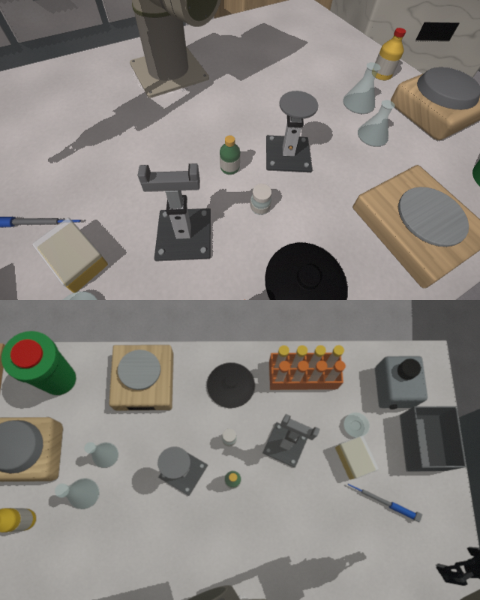

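The scene view shows the fork stand in the left centre (fork at about (170,178)) and the plate stand at (297,105). In the top view the fork is at about (300,130 below the seam), with its bar tilted about 23°. The pinpoint heights (0.217) fit a slide of about 0.034. Next I'll refine yaw and position by fitting the fork's silhouette.

```bash
cat > fit.py <<'E'
from workcell import *
import cv2,numpy as np
from scipy.optimize import minimize
def boxes(p):
    x,y,z,a=p; B=[(0,0,-3e-3,12e-3,50e-3,15e-3)]
    B+=[(0,s*42.5e-3,22.5e-3,12e-3,7.5e-3,10.5e-3) for s in(1,-1)]
    bot=z-.018; B+=[(0,0,(.14+bot)/2-z,12e-3,12e-3,(bot-.14)/2)]
    R=np.array([[np.cos(a),-np.sin(a),0],[np.sin(a),np.cos(a),0],[0,0,1]])
    S=np.array(np.meshgrid(*[[-1,1]]*3)).reshape(3,-1).T
    return [(np.array(b[:3])+S*b[3:])@R.T+[x,y,z] for b in B]
def render(k,p):
    m=np.zeros((1600,2560),np.uint8)
    for P in boxes(p):
        c=P@k['view'][:3,:3].T+k['view'][:3,3]; u=c@k['mtx'].T; u=u[:,:2]/u[:,2:]
        cv2.fillConvexPoly(m,cv2.convexHull(np.round((u+.5)*4).astype(np.int32)),255)
    return cv2.resize(m,(640,400),interpolation=cv2.INTER_AREA)/255.
E
python3 - <<'E'
from fit import *
D=[]
for c in ['scene','top']:
    snapshot(c); m=outline_of(c,'fork_grip')
    if m: D.append((calibration(c),m[0]['mask'].astype(float)))
def cost(p): return sum(np.abs(render(k,p)-m).sum()/m.sum() for k,m in D)
for a0 in (-.4,-.5,-.3):
    p0=np.array([.597,-.183,.217,a0])
    r=minimize(cost,p0,method='Nelder-Mead',options=dict(initial_simplex=[p0]+[p0+d for d in np.diag([.006,.006,.008,.12])]))
    print(len(D),np.round(r.x,4),round(r.fun,3),[round(float(np.abs(render(k,r.x)-m).sum()/m.sum()),3) for k,m in D])
E
```

```text
2 [ 0.5966 -0.185   0.2167 -0.4545] 0.164 [0.079, 0.085]
2 [ 0.5967 -0.1851  0.2167 -0.443 ] 0.165 [0.079, 0.086]
2 [ 0.5968 -0.1852  0.2167 -0.4616] 0.165 [0.085, 0.081]
```

Emit:
apply_moves(
  commands=[
    {"tz":-0.015,"wz":-0.1725},
    {"tz":-0.015,"wz":-0.1725},
    {"tz":-0.015,"wz":-0.1725},
    {"tz":-0.015,"wz":-0.1725},
    {"tx":0.045,"ty":0.015},
    {"tx":0.045,"ty":0.015},
    {"tx":0.045,"ty":0.015},
    {"tx":0.045,"ty":0.015},
  ],
  grip=-1,
)

```text
validation failed for argument at $.co...
```

Emit:
apply_moves(
  commands=[
    {"tx":0.045,"ty":0.015},
    {"tx":0.045,"ty":0.015},
    {"tx":0.045,"ty":0.015},
    {"tx":0.045,"ty":0.015},
    {"tx":0.045,"ty":0.015},
    {"tx":0.045,"ty":0.015},
    {},
    {},
  ],
)

```text
validation failed for argument at $.co...
```

```bash
python3 - <<'E'
from workcell import *
import cv2,numpy as np
from scipy.spatial.transform import Rotation as R
s=read_state(); print(s['t'],s['q'],s['tcp_pos'])
r=R.from_quat(s['tcp_rot']).as_matrix(); print(r.round(4), 'yaw of y',np.arctan2(r[1,1],r[0,1]))
im=snapshot('wrist')
k=calibration('wrist')
for n in ['fork_grip']: print([(np.round(d['point'],4),d['conf']) for d in pinpoint('wrist',n)])
for g in ([.5967,-.185,.2167],):
    print('rel tool',r.T@(np.array(g)-s['tcp_pos']))
print(k['mtx'],k['view'])
# overlay of expected bar corners (fisheye)
from fit import boxes
im=im[:,:,::-1].copy()
for P in boxes([.5967,-.185,.2167,-.45])[:3]:
    c=P@k['view'][:3,:3].T+k['view'][:3,3]
    u,_=cv2.fisheye.projectPoints(c[:,None]/1.0,np.zeros(3),np.zeros(3),k['mtx'],np.zeros(4))
    for q in u[:,0]: cv2.circle(im,tuple(int(v) for v in q),2,(0,0,255),-1)
cv2.imwrite('pics/w1.png',im)
E
```

```text
0.7 [-1.22540888e+00  1.30367032e-01  1.48818551e+00 -2.38931660e-08
  1.52300254e+00 -8.54003493e-02] [ 0.25057643 -0.54518487  0.2393199 ]
[[ 0.9086  0.4176  0.    ]
 [ 0.4176 -0.9086 -0.    ]
 [-0.      0.     -1.    ]] yaw of y -1.1400085265617887
[]
rel tool [ 0.46490921 -0.18274154  0.02261155]
[[309.70691629   0.         319.76616457]
 [  0.         309.70691629 208.88385059]
 [  0.           0.           1.        ]] [[ 4.18074225e-01 -9.08412814e-01  3.17807113e-04 -6.00546096e-01]
 [-8.61633663e-01 -3.96434425e-01  3.16902473e-01 -4.05159073e-02]
 [-2.87752278e-01 -1.32762589e-01 -9.48458076e-01  3.79976829e-01]
 [ 0.00000000e+00  0.00000000e+00  0.00000000e+00  1.00000000e+00]]
```

View pics/w1.png

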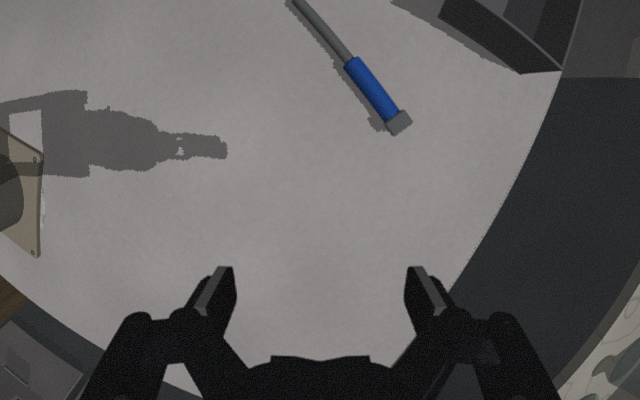

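Both calls were refused and the arm is still at the start: the wrist picture shows only bench, the blue pen at (370,90) and the open fingers at (220,290) and (415,290). I'll resend with all six fields in every row.

Emit:
apply_moves(
  commands=[
    {"tx":0,"ty":0,"tz":-0.015,"wx":0,"wy":0,"wz":-0.1725},
    {"tx":0,"ty":0,"tz":-0.015,"wx":0,"wy":0,"wz":-0.1725},
    {"tx":0,"ty":0,"tz":-0.015,"wx":0,"wy":0,"wz":-0.1725},
    {"tx":0,"ty":0,"tz":-0.015,"wx":0,"wy":0,"wz":-0.1725},
    {"tx":0.045,"ty":0.015,"tz":0,"wx":0,"wy":0,"wz":0},
    {"tx":0.045,"ty":0.015,"tz":0,"wx":0,"wy":0,"wz":0},
    {"tx":0.045,"ty":0.015,"tz":0,"wx":0,"wy":0,"wz":0},
    {"tx":0.045,"ty":0.015,"tz":0,"wx":0,"wy":0,"wz":0},
  ],
  grip=-1,
)

```text
t: 1.8
tcp_pos: [0.3838, -0.4081, 0.2994]
tcp_rot: [0.847, 0.531, 0.0, 0.0]
ft_force: [-0.1, 0.1, -0.3]
gripper_width: 0.0855
gripper_force: 0.0
```

Emit:
apply_moves(
  commands=[
    {"tx":0.045,"ty":0.015,"tz":0,"wx":0,"wy":0,"wz":0},
    {"tx":0.045,"ty":0.015,"tz":0,"wx":0,"wy":0,"wz":0},
    {"tx":0.045,"ty":0.015,"tz":0,"wx":0,"wy":0,"wz":0},
    {"tx":0.045,"ty":0.015,"tz":0,"wx":0,"wy":0,"wz":0},
    {"tx":0.045,"ty":0.015,"tz":0,"wx":0,"wy":0,"wz":0},
    {"tx":0.045,"ty":0.015,"tz":0,"wx":0,"wy":0,"wz":0},
    {"tx":0,"ty":0,"tz":0,"wx":0,"wy":0,"wz":0},
    {"tx":0,"ty":0,"tz":0,"wx":0,"wy":0,"wz":0},
  ],
)

```text
t: 2.8
tcp_pos: [0.5812, -0.2053, 0.2991]
tcp_rot: [0.847, 0.532, -0.0, -0.0]
ft_force: [-0.6, -0.9, -0.4]
gripper_width: 0.0854
gripper_force: 0.0
```

```bash
python3 - <<'E'
from workcell import *
import cv2,numpy as np
from scipy.spatial.transform import Rotation as R
s=read_state(); print(s['t'],s['q'],s['tcp_pos'])
r=R.from_quat(s['tcp_rot']).as_matrix(); print('yaw of y',np.arctan2(r[1,1],r[0,1]))
k=calibration('wrist')
im=snapshot('wrist')
print([(np.round(d['point'],4),d['conf']) for d in pinpoint('wrist','fork_grip')])
print('rel tool',r.T@(np.array([.5967,-.185,.2167])-s['tcp_pos']))
from fit import boxes
im=im[:,:,::-1].copy()
for P in boxes([.5967,-.185,.2167,-.45])[:3]:
    c=P@k['view'][:3,:3].T+k['view'][:3,3]
    u,_=cv2.fisheye.projectPoints(c[:,None],np.zeros(3),np.zeros(3),k['mtx'],np.zeros(4))
    xy=c[:,:2]; n=np.linalg.norm(xy,axis=1); th=np.arctan2(n,c[:,2])
    u=xy/n[:,None]*th[:,None]*k['mtx'][0,0]+k['mtx'][:2,2]
    for q in u: cv2.circle(im,tuple(int(round(v)) for v in q),2,(0,0,255),-1)
cv2.imwrite('pics/w2.png',im)
E
```

```text
2.8 [-4.22392489e-01  1.58509435e-01  1.34930493e+00 -4.57536996e-04
  1.63417177e+00  2.69949745e-02] [ 0.58123256 -0.20527729  0.29912621]
yaw of y -0.4494164397509913
[(array([ 0.5971, -0.19  ,  0.2189]), 0.62)]
rel tool [0.02502194 0.00515367 0.08241258]
```

View pics/w2.png

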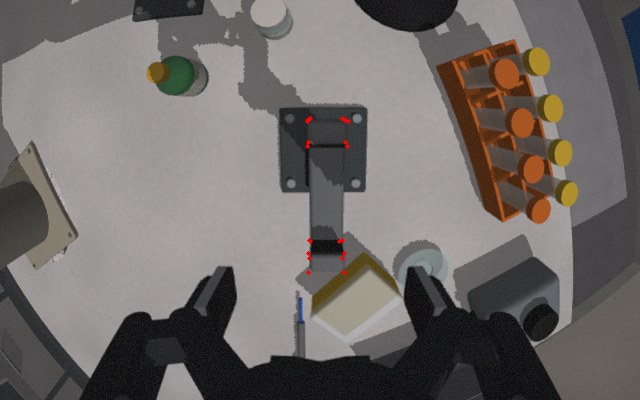

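The projected model (red dots) lands on the bar's ends, near (325,145) and (326,255), with the bar vertical in the picture. So position and yaw agree, and I can go over it and down.

Emit:
apply_moves(
  commands=[
    {"tx":0.025,"ty":0.005,"tz":0,"wx":0,"wy":0,"wz":0},
    {"tx":0,"ty":0,"tz":0,"wx":0,"wy":0,"wz":0},
    {"tx":0,"ty":0,"tz":0.03,"wx":0,"wy":0,"wz":0},
    {"tx":0,"ty":0,"tz":0.03,"wx":0,"wy":0,"wz":0},
    {"tx":0,"ty":0,"tz":0.02,"wx":0,"wy":0,"wz":0},
    {"tx":0,"ty":0,"tz":0.011,"wx":0,"wy":0,"wz":0},
    {"tx":0,"ty":0,"tz":0,"wx":0,"wy":0,"wz":0},
    {"tx":0,"ty":0,"tz":0,"wx":0,"wy":0,"wz":0},
  ],
)

```text
t: 3.9
tcp_pos: [0.5974, -0.1852, 0.2098]
tcp_rot: [0.847, 0.532, 0.001, 0.001]
ft_force: [0.7, 0.3, 0.1]
gripper_width: 0.0853
gripper_force: 0.0
```

```bash
python3 - <<'E'
from workcell import *
import cv2,numpy as np
s=read_state(); print(s['t'],s['tcp_pos'],s['ft_force'])
cv2.imwrite('pics/w3.png',snapshot('wrist')[:,:,::-1])
E
```

```text
3.9 [ 0.5973864  -0.18523304  0.20975123] [0.73071839 0.27749625 0.08933809]
```

View pics/w3.png

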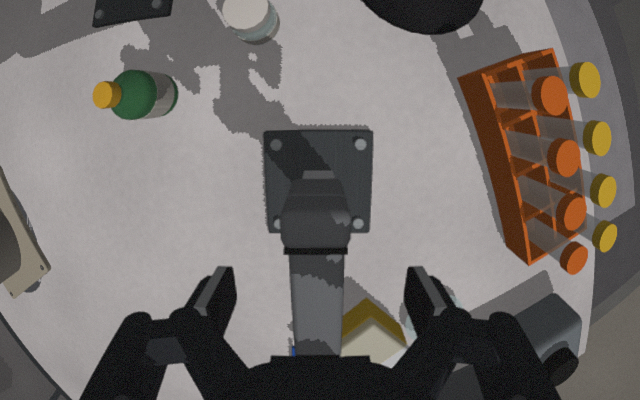

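The bar (columns about 291–345 at row 290) stands centred between the open fingers (233 and 407), so I'll close.

Emit:
apply_moves(
  commands=[
    {"tx":0,"ty":0,"tz":0,"wx":0,"wy":0,"wz":0},
    {"tx":0,"ty":0,"tz":0,"wx":0,"wy":0,"wz":0},
    {"tx":0,"ty":0,"tz":0,"wx":0,"wy":0,"wz":0},
    {"tx":0,"ty":0,"tz":0,"wx":0,"wy":0,"wz":0},
    {"tx":0,"ty":0,"tz":0,"wx":0,"wy":0,"wz":0},
    {"tx":0,"ty":0,"tz":0,"wx":0,"wy":0,"wz":0},
  ],
  grip=1,
)

```text
t: 4.7
tcp_pos: [0.5962, -0.1846, 0.2081]
tcp_rot: [0.847, 0.532, -0.0, -0.001]
ft_force: [-4.4, 1.7, 1.1]
gripper_width: 0.023
gripper_force: 61.4
```

Emit:
apply_moves(
  commands=[
    {"tx":0,"ty":0,"tz":-0.004,"wx":0,"wy":0,"wz":0},
    {"tx":0,"ty":0,"tz":-0.004,"wx":0,"wy":0,"wz":0},
    {"tx":0,"ty":0,"tz":-0.004,"wx":0,"wy":0,"wz":0},
    {"tx":0,"ty":0,"tz":-0.004,"wx":0,"wy":0,"wz":0},
    {"tx":0,"ty":0,"tz":-0.002,"wx":0,"wy":0,"wz":0},
    {"tx":0,"ty":0,"tz":0,"wx":0,"wy":0,"wz":0},
  ],
)

```text
t: 5.45
tcp_pos: [0.5962, -0.1846, 0.2265]
tcp_rot: [0.847, 0.532, -0.0, -0.001]
ft_force: [-5.7, 2.5, -6.2]
gripper_width: 0.023
gripper_force: 60.5
```

Emit:
apply_moves(
  commands=[
    {"tx":0,"ty":0,"tz":-0.0015,"wx":0,"wy":0,"wz":0},
    {"tx":0,"ty":0,"tz":-0.0015,"wx":0,"wy":0,"wz":0},
    {"tx":0,"ty":0,"tz":-0.001,"wx":0,"wy":0,"wz":0},
  ],
)

```text
t: 5.82
tcp_pos: [0.5962, -0.1846, 0.2302]
tcp_rot: [0.847, 0.532, -0.0, -0.001]
ft_force: [-4.4, 3.5, -5.6]
gripper_width: 0.023
gripper_force: 60.2
```

Emit:
apply_moves(
  commands=[
    {"tx":0,"ty":0,"tz":-0.001,"wx":0,"wy":0,"wz":0},
    {"tx":0,"ty":0,"tz":-0.001,"wx":0,"wy":0,"wz":0},
  ],
)

```text
t: 6.08
tcp_pos: [0.5962, -0.1846, 0.2325]
tcp_rot: [0.847, 0.532, -0.0, -0.001]
ft_force: [-5.7, 3.5, -4.2]
gripper_width: 0.0231
gripper_force: 60.7
```

Emit:
apply_moves(
  commands=[
    {"tx":0,"ty":0,"tz":-0.001,"wx":0,"wy":0,"wz":0},
    {"tx":0,"ty":0,"tz":-0.001,"wx":0,"wy":0,"wz":0},
  ],
)

```text
t: 6.32
tcp_pos: [0.5962, -0.1846, 0.2347]
tcp_rot: [0.847, 0.532, -0.0, -0.001]
ft_force: [-5.8, 3.1, -5.3]
gripper_width: 0.0234
gripper_force: 60.7
```

Lifted 26.6 mm with no stop felt yet, so I'll continue in 1 mm steps.

Emit:
apply_moves(
  commands=[
    {"tx":0,"ty":0,"tz":-0.001,"wx":0,"wy":0,"wz":0},
    {"tx":0,"ty":0,"tz":0,"wx":0,"wy":0,"wz":0},
  ],
)

```text
t: 6.58
tcp_pos: [0.5962, -0.1846, 0.2359]
tcp_rot: [0.847, 0.532, -0.0, -0.001]
ft_force: [-7.1, 3.5, -3.6]
gripper_width: 0.0229
gripper_force: 60.8
```

Emit:
apply_moves(
  commands=[
    {"tx":0,"ty":0,"tz":-0.001,"wx":0,"wy":0,"wz":0},
    {"tx":0,"ty":0,"tz":0,"wx":0,"wy":0,"wz":0},
  ],
)

```text
t: 6.82
tcp_pos: [0.5962, -0.1846, 0.2362]
tcp_rot: [0.847, 0.532, -0.0, -0.001]
ft_force: [-4.9, 3.1, -6.4]
gripper_width: 0.0231
gripper_force: 60.3
```

Emit:
apply_moves(
  commands=[
    {"tx":0,"ty":0,"tz":-0.001,"wx":0,"wy":0,"wz":0},
    {"tx":0,"ty":0,"tz":0,"wx":0,"wy":0,"wz":0},
  ],
)

```text
t: 7.08
tcp_pos: [0.5962, -0.1846, 0.2364]
tcp_rot: [0.847, 0.532, -0.001, -0.001]
ft_force: [-3.5, 2.5, -13.5]
gripper_width: 0.0231
gripper_force: 59.8
```

The force rose to 13.5 N and the arm stopped at a grip height of about 245 mm, which matches the hole's edge (243 plus 2 mm clearance). Next: ease off, open, back away and check.

Emit:
apply_moves(
  commands=[
    {"tx":0,"ty":0,"tz":0.002,"wx":0,"wy":0,"wz":0},
    {"tx":0,"ty":0,"tz":0,"wx":0,"wy":0,"wz":0},
  ],
)

```text
t: 7.32
tcp_pos: [0.5962, -0.1846, 0.2361]
tcp_rot: [0.847, 0.532, -0.0, -0.0]
ft_force: [-9.1, 4.3, -4.3]
gripper_width: 0.0229
gripper_force: 61.0
```

Emit:
apply_moves(
  commands=[
    {"tx":0,"ty":0,"tz":0,"wx":0,"wy":0,"wz":0},
    {"tx":0,"ty":0,"tz":0,"wx":0,"wy":0,"wz":0},
    {"tx":0,"ty":0,"tz":0,"wx":0,"wy":0,"wz":0},
    {"tx":0,"ty":0,"tz":0,"wx":0,"wy":0,"wz":0},
    {"tx":0,"ty":0,"tz":0,"wx":0,"wy":0,"wz":0},
    {"tx":0,"ty":0,"tz":0,"wx":0,"wy":0,"wz":0},
  ],
  grip=-1,
)

```text
t: 8.07
tcp_pos: [0.5968, -0.1849, 0.2353]
tcp_rot: [0.847, 0.532, 0.0, -0.0]
ft_force: [-1.3, -0.2, -0.2]
gripper_width: 0.0851
gripper_force: 0.0
```

Emit:
apply_moves(
  commands=[
    {"tx":0,"ty":0,"tz":-0.02,"wx":0,"wy":0,"wz":0},
    {"tx":0,"ty":0,"tz":-0.03,"wx":0,"wy":0,"wz":0},
    {"tx":0,"ty":0,"tz":-0.03,"wx":0,"wy":0,"wz":0},
    {"tx":-0.04,"ty":0,"tz":-0.01,"wx":0,"wy":0,"wz":0},
    {"tx":-0.04,"ty":0,"tz":0,"wx":0,"wy":0,"wz":0},
    {"tx":-0.04,"ty":0,"tz":0,"wx":0,"wy":0,"wz":0},
    {"tx":0,"ty":0,"tz":0,"wx":0,"wy":0,"wz":0},
    {"tx":0,"ty":0,"tz":0,"wx":0,"wy":0,"wz":0},
  ],
)

```text
t: 9.07
tcp_pos: [0.5449, -0.2928, 0.3265]
tcp_rot: [0.847, 0.531, 0.0, 0.0]
ft_force: [-0.6, 0.4, 0.0]
gripper_width: 0.0857
gripper_force: 0.0
```

```bash
python3 - <<'E'
from fit import *
D=[];s=snapshot('scene')
cv2.imwrite('pics/s2.png',cv2.resize(s[180:380,130:330,::-1],(600,600),interpolation=cv2.INTER_CUBIC))
for c in ['scene','top']:
    snapshot(c); m=outline_of(c,'fork_grip')
    print([d['point'] for d in pinpoint(c,'fork_grip')][:1],[(d['point'],d['conf']) for d in pinpoint(c,'fork_button')][:1])
    if m: D.append((calibration(c),m[0]['mask'].astype(float)))
def cost(p): return sum(np.abs(render(k,p)-m).sum()/m.sum() for k,m in D)
p0=np.array([.597,-.185,.243,-.45])
r=minimize(cost,p0,method='Nelder-Mead',options=dict(initial_simplex=[p0]+[p0+d for d in np.diag([.006,.006,.008,.12])]))
print(len(D),r.x.round(4),r.fun); st=read_state(); print(st['t'],st['ft_force'],st['tcp_pos'])
E
```

```text
Traceback (most recent call last):
ValueError: it knows: fork_grip, fork_stand, plate_stand
```

View pics/s2.png

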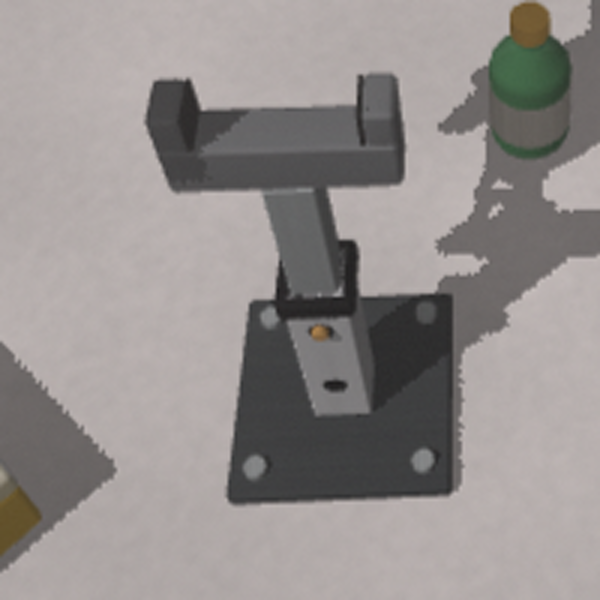

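The picture shows the brass button standing out of the upper hole at crop pixel (320,331), with the lower hole empty at (335,385). The head is raised and the gripper is clear.

```bash
python3 -c "
from workcell import *
s=read_state();print(s['t'],s['ft_force'],s['qvel'].round(3) if hasattr(s['qvel'],'round') else s['qvel']);print(job_done())"
```

```text
9.275 [ 0.30611376 -0.0761694  -0.23427182] [-0.001  0.001  0.002 -0.003 -0.002 -0.002]
the job is handed in; nothing more can be done
None
```

I pulled the fork stand's head up until it locked: the last picture shows the button out through the upper hole. The head is released, the arm is clear, and I handed the job in at about 9.3 s; the verdict was not reported back.

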